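# Clear the welding cradle and lay the tube in it

## Task

The V cradle on the welding table is blocked by a box-section offcut: first put the offcut in the tray, lying flat on the tray floor, and let go of it. Then take the round tube that stands upright on the table and lay it on its side in the cradle, down in both V rests and sticking out about equally at both ends, lowering it gently rather than dropping it. Leave the hammer, tape measure and pipe collar where they are.

Things in the scene. Friction and masses are not known exactly. Their poses are not given: they have to be found in the camera images.
- cradle: Fixed steel cradle: base plate 90 x 150 x 10 mm with two upright V rests, 12 mm thick, 68 mm wide, tops 70 mm above the table, standing at y = -50 and +50 mm of its frame (88 mm free between). The trough runs along its y axis; the 90-degree V opens upward, 37 mm wide at the tops, flat shoulders outside. Origin: centre of the underside; z up.
- cradle_seat (a point): Point fixed on the cradle, 81 mm above the table, midway between the rests: where the middle of the tube is when it lies seated and centred. Axes as the cradle's: the trough runs along y.
- tray: Fixed grey open-topped sheet-metal tray, 180 mm (its x) x 230 mm (its y) x 40 mm high, walls 4 mm, floor about 4 mm thick. Origin: centre of the underside, on the table; z up.
- offcut: Loose plain steel box section (rectangular tube, open ends), 50 mm wide (its x), 150 mm long (its y), 30 mm high (its z), about 0.45 kg. It starts lying flat on top of the two V rests, underside 70 mm above the table, roughly along the trough (within 0.35 rad). Origin: centre of its underside.
- offcut_mid (a point): Centre of the offcut, 15 mm above the centre of its underside; axes as the offcut's.
- tube: Loose plain steel round tube, outer diameter 42 mm, 150 mm long, about 0.4 kg, standing upright on the table at the start. Its own z axis runs along the tube. Origin: centre of the end it stands on. Both ends look and serve alike.
- tube_mid (a point): Middle of the tube on its axis, 75 mm from either end; axes as the tube's (z along the tube).
- hammer: Bystander: a hand hammer about 300 mm long with a wooden handle, lying on the table beyond the cradle. Origin on its underside.
- tape: Bystander: a yellow and black tape measure, 70 x 36 x 60 mm high, on the robot's side of the cradle. Origin: centre of its underside.
- collar: Bystander: a short wide pipe collar, diameter 76 mm, 45 mm high, standing on the far part of the table. Origin: centre of its underside.
There are look-alikes about, which are no part of the job. What is shaped like the tube but green is not meant. What is shaped like the cradle but red is not meant.

How it is judged (in metres and radians):
On the way, in this order (a step that is already met when the one before it is completed fails the run):
1. the offcut lies flat in the tray, let go (x of offcut_mid in the frame of tray between -0.065 and 0.065 m and y of offcut_mid in the frame of tray between -0.09 and 0.09 m and z of offcut_mid in the frame of tray between 0.01 and 0.034 m and angle between offcut_mid's own y axis and vertical between 1.47 and 1.67 rad and contact force between offcut and the fingers below 0.1 N), for 0.2 s.
2. the tube lies in both V rests of the cradle, with the offcut still in the tray (x of offcut_mid in the frame of tray between -0.065 and 0.065 m and y of offcut_mid in the frame of tray between -0.09 and 0.09 m and z of offcut_mid in the frame of tray between 0.01 and 0.034 m and angle between offcut_mid's own y axis and vertical between 1.47 and 1.67 rad and x of tube_mid in the frame of cradle_seat between -0.006 and 0.006 m and y of tube_mid in the frame of cradle_seat between -0.015 and 0.015 m and z of tube_mid in the frame of cradle_seat between -0.005 and 0.005 m and angle between the z axis of tube_mid and the y axis of cradle_seat, either way round below 0.08 rad), for 0.2 s.
At the end, for the whole second after the job is handed in: Offcut flat in the tray: centre under 34 mm above its underside, within 65 mm (x) and 90 mm (y) of its centre, level to 0.1 rad. Tube seated: middle within 15 mm of the seat along the trough, 6 mm sideways, 5 mm in height, axis within 0.08 rad of the trough. Both at rest (all of step 2 and linear speed of each of tube, offcut below 0.02 m/s); the robot touches nothing.
It fails at once if the tube is dropped into the cradle (faster than 0.4 m/s within 30 mm of its seat) (distance between tube_mid and cradle_seat below 0.03 m and linear speed of tube above 0.4 m/s).
It fails at once if a bystander (hammer, tape measure, pipe collar) is moved by more than 30 mm (distance of any of hammer, tape, collar from where it was at the start of the episode above 0.03 m).
It also fails if it takes over 51 s, if anything falls off the work surface, if the arm or the gripper's body presses on something with over 40 N, if the wrist force passes 120 N, or if a joint passes its speed limit or range.

## Robot

A 6-joint arm with a two-finger parallel gripper is mounted at the origin on the work surface. World frame = base frame: x ahead of the robot, y to its left, z up, the work surface at z = 0. Lengths are in mm, angles in rad, forces in N, time in s.
With the tool pointing down it reaches from about 325 to 900 mm from the base axis. Payload 3.5 kg.
Tool frame: the origin (TCP) lies at the very end of the fingers, on their centre line; the grasp point (between the pads) lies 19 mm behind it; z points along the fingers, y is the line along which they close (so a half turn about z gives the same grasp; the last joint's range is limited). The gripper opens to 85 mm and grips with 20 to 120 N. Pads are 22 mm wide; open, the fingers measure 114 mm over their backs; the gripper's body (76 mm by 85 mm) begins 54 mm behind the grasp point. The pads swing forward as they close: fully open they stand 13 mm farther back than shut.
Start: joints at [1.209, 0.276, -0.026, 1.268, 0, 1.467], TCP at [159.957, 604.182, 231.313] pointing down, gripper open.
Joint ranges: [-3.12, 3.12], [-0.85, 1.88], [-1.08, 1.24], [-1.95, 2.15], [-1.57, 1.53], [-3.14, 3.14]. Speed limits (rad/s): [2.57, 2.57, 3.14, 3.14, 3.14, 3.14].

## Interface

Orientations are given as a unit quaternion [w, x, y, z].
In Python, from station import robot gives the robot as it stands.
- The arm moves only by the shell command python3 -m jog 'ROWS' [OPENING]. ROWS is text: rows parted by semicolons, each of 6 numbers parted by spaces: the shift along the world's x, y, z in units of 200 mm (1.0 is 200 mm), then the turn, a rotation vector about the world's x, y, z in units of pi rad (1.0 is pi rad). A call has 1 to 10 rows; each row is the pose to reach, as a shift and turn from the pose commanded when the call began, turning the shorter way round; what a row does not reach only later rows make up. A row lasts 1/10 s, in which the tool goes at most 50 mm and 8.59 degrees, less where a joint would pass 70% of its speed; a pose out of reach is approached as far as the arm can. A call with a number of a shift or a turn outside -1 to 1 is refused whole. A call with a gripper value outside its range is refused whole. OPENING is the finger opening in mm, from 0 to 85.4, set as the call begins (- or left out, the last holds). The fingers move at their own pace and stop on an object; the grip force is fixed at half the most. Time passes only in rows, so rows that repeat a pose let the fingers close. It gives the time, the measured TCP pose, the force, the opening and the grip force at its end, in the units of the state.
- robot.state(): the state, without advancing time (a new reading comes with each control period).
- robot.read_camera(name): name is "scene" or "top"; returns (picture, depth): 420x560x3 uint8, blue, green, red; 420x560 float32, mm along the optical axis (not along the pixel's ray), 0 where there is no reading.
- robot.calibration(name): a dict with "camera_matrix" (3x3 intrinsics, pixels), "rvec" (rotation vector, rad) and "tvec" (3), from world to camera coordinates, as OpenCV has them. Camera axes: x right, y down, z forward; pixel columns grow to the right and rows downward; lengths in mm; the calibration is good to about 2 mm. A picture is of the moment at which its call begins. calibration takes no time and is no camera call.
- robot.close_job(): hands the job in; it is judged then, once.
The state is a dict: "time_s": time; "joints": joint angles; "qd": joint speeds; "effort": joint torques, N m; "eef_pos": TCP position; "tcp_rot": TCP orientation; "force": force on the tool from outside, world axes, zero at the start; "torque": the same for the moment, N m; "finger_gap": opening from 0.0 (shut) to 1.0 (fully open); "finger_force": force on a finger pad.
Only numpy, scipy, OpenCV 4.12 (cv2) and the standard library are available. Lean on these libraries where they do the work, as an engineer would, in place of code of your own. Each camera call takes 0.05 s, during which the arm holds its last target. There are 200 camera calls.

## Working session

There is one attempt and no reset: what is moved stays moved. The work goes in short steps, Python scripts to look and compute and a shell command to move; the robot and the scene stay as the last step left them, time stands still between calls to the robot, and variables do not carry over. Pictures are saved under pics/ and viewed, at most 10 in all, crops included, and the job is handed in when it is done.

```bash
ls; mkdir -p pics; cat > h.py <<'E'
import cv2,numpy as np
from station import robot
def cal(n):
    c=robot.calibration(n);K=np.array(c["camera_matrix"],float);R=cv2.Rodrigues(np.array(c["rvec"],float))[0];t=np.array(c["tvec"],float).ravel();return K,R,t
def cloud(n,d):
    K,R,t=cal(n);v,u=np.mgrid[:d.shape[0],:d.shape[1]]
    p=np.stack([(u-K[0,2])/K[0,0]*d,(v-K[1,2])/K[1,1]*d,d],-1)
    return (p-t)@R
E
python3 - <<'E'
from h import *
for n in("top","scene"):
    p,d=robot.read_camera(n);cv2.imwrite(f"pics/{n}.png",p);np.save(n+"_d.npy",d)
    K,R,t=cal(n);print(n,K[0],-R.T@t,R[2])
print(robot.state())
E
```

```text
pics
top [536.26461387   0.         280.70420913] [ 463.02286358   53.57197335 1541.78827509] [ 0.0508772   0.0010229  -0.99870439]
scene [396.35992823   0.         278.40027462] [1002.8127319  -119.78599377  826.94987644] [-0.52518028  0.20392717 -0.82619573]
{'time_s': 0.1, 'joints': array([ 1.20857126e+00,  2.77067855e-01, -2.77675025e-02,  1.26800920e+00,
       -2.29974507e-05,  1.46741439e+00]), 'qd': array([-0.00070259,  0.00011937,  0.00579856, -0.00050989,  0.00110495,
        0.0003067 ]), 'effort': array([ 3.41663863e-04, -4.46705389e+01,  2.96129322e+01,  8.50200362e-03,
       -4.23740369e-05, -3.31728831e-07]), 'eef_pos': array([159.72465727, 603.49947195, 230.25355033]), 'tcp_rot': array([-2.25081471e-04,  1.29060491e-01,  9.91636194e-01, -9.99141621e-04]), 'force': array([-0.69356129, -0.09102635,  0.31109013]), 'torque': array([ 0.03505406,  0.02025815, -0.07746944]), 'finger_force': 0.0, 'finger_gap': 0.9976244312065659}
```

View pics/top.png

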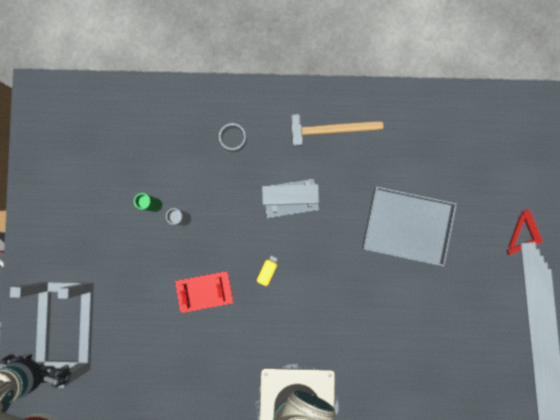

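View pics/scene.png

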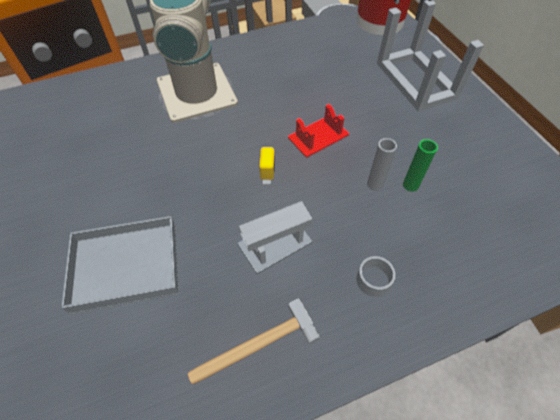

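Top view: the offcut is on the grey cradle at (290,198) and the tray is at (410,227). The hammer (340,128), tape (267,270) and collar (232,137) are clear of both.
- **Tube candidates:** grey at (175,216) and green at (142,201). Grey is the one meant, because green is excluded.
- **Cradle candidates:** grey at (290,198) and red at (204,291). Grey is the one meant, and it carries the offcut.

Next I'll measure them and confirm in one crop.

```bash
cat > m.py <<'E'
from h import *
def rect(pts): 
    (c,s,a)=cv2.minAreaRect(pts.astype(np.float32)); return np.round(c,1),np.round(s,1),round(a,1)
if __name__=="__main__":
    for n in("top","scene"):
        p=cv2.imread(f"pics/{n}.png");d=np.load(n+"_d.npy");P=cloud(n,d);X,Y,Z=np.moveaxis(P,-1,0)
        sat=cv2.cvtColor(p,cv2.COLOR_BGR2HSV)[...,1]; ok=d>0
        print(n)
        def rep(name,x0,x1,y0,y1,z0,z1,s=90):
            m=ok&(X>x0)&(X<x1)&(Y>y0)&(Y<y1)&(Z>z0)&(Z<z1)&(sat<s)
            if m.sum()<5: print(name,m.sum());return
            q=P[m];print(name,m.sum(),"rect",*rect(q[:,:2]),"zmed",np.round(np.median(q[:,2]),1),"mean",q[:,:2].mean(0).round(1))
        rep("table",300,400,-100,0,-30,30)
        rep("offcut top",450,700,-50,180,92,110)
        rep("cradle base",450,700,-50,180,6,16)
        rep("tube top",440,600,320,420,140,160)
        rep("tray rim",300,700,-500,-150,30,50)
        rep("tray floor",300,700,-500,-150,1.5,12)
        rep("tape",250,450,0,200,40,75,256)
        rep("collar",650,850,120,320,35,60)
        rep("hammer",650,900,-300,100,15,60,256)
        rep("green",440,650,400,520,140,160,256)
    a=cv2.resize(cv2.imread("pics/top.png")[110:320,120:330],None,fx=2.8,fy=2.8,interpolation=cv2.INTER_CUBIC)
    cv2.imwrite("pics/crop.png",a)
E
python3 m.py
```

```text
top
table 1228 rect [350. -50.] [100.1  98.3] 0.9 zmed 2.3 mean [350.  -49.9]
offcut top 1025 rect [587.7  32.2] [ 51.  149.1] 3.2 zmed 102.2 mean [587.4  32.2]
cradle base 1212 rect [575.1  64.9] [249.5 229.4] 0.1 zmed 8.3 mean [569.5  55.6]
tube top 58 rect [520.6 337.4] [39.4 32. ] 1.8 zmed 151.0 mean [521.2 340.8]
tray rim 566 rect [ 511.5 -305.7] [232.5 180.6] 79.4 zmed 40.7 mean [ 515.3 -313.1]
tray floor 10973 rect [ 500. -325.] [399.8 349.9] 0.0 zmed 4.9 mean [ 497.2 -323.5]
tape 332 rect [374.   91.3] [37.5 69.5] 67.1 zmed 60.7 mean [374.5  91.1]
collar 176 rect [751.9 197.7] [75.1 74.6] 59.7 zmed 45.6 mean [752.2 197.3]
hammer 975 rect [ 789.5 -100.2] [ 89.3 259.6] 4.8 zmed 25.6 mean [785.1 -77.9]
green 74 rect [557.7 419. ] [39.5 37.4] 1.6 zmed 150.4 mean [558.1 420.7]
scene
table 1149 rect [350. -50.] [99.6 99.9] 0.0 zmed -0.4 mean [351.2 -50.3]
offcut top 1527 rect [589.6  32.7] [ 52.5 149.9] 3.1 zmed 99.8 mean [591.9  31.3]
cradle base 1082 rect [588.1  30.7] [ 90.4 151.2] 9.7 zmed 9.8 mean [609.4  22.6]
tube top 122 rect [522.9 338.4] [34.7 41. ] 87.7 zmed 147.6 mean [523.2 339.4]
tray rim 1214 rect [ 513.7 -304.8] [231.1 182.4] 79.1 zmed 37.9 mean [ 518.1 -315.3]
tray floor 8179 rect [ 500. -325.] [349.8 399.8] 90.0 zmed 3.5 mean [ 518.6 -318.2]
tape 349 rect [377.9  92. ] [37.7 69.3] 63.9 zmed 58.3 mean [384.2  90. ]
collar 347 rect [754.8 197.8] [73.5 75.6] 59.7 zmed 43.8 mean [756.  198.2]
hammer 2098 rect [793.1 -98.7] [ 87.6 260.1] 4.9 zmed 24.0 mean [791.2 -82. ]
green 143 rect [560.6 419.9] [39.2 40.8] 89.7 zmed 147.6 mean [561.2 420.5]
```

View pics/crop.png

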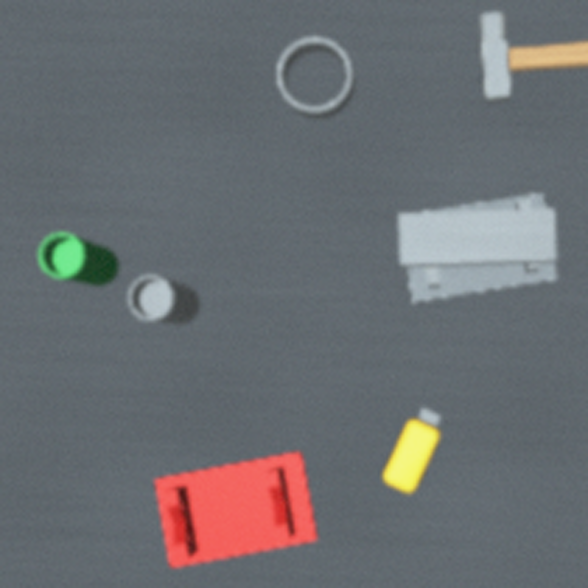

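The crop shows the upright grey tube at crop (150,298), the green look-alike to its left at (65,255), and the red look-alike cradle at (235,510). The grey cradle lies under the offcut at (478,245). The sizes and heights match: offcut 51x149 mm at z 100, tube top at 150, tray 231x181.

Measured positions:
- **Offcut:** (588.5, 32.4), yaw 3.2°
- **Cradle:** (588, 31), yaw about 9.7°
- **Tray:** (512.6, -305), yaw about -10.7°
- **Tube:** about (522, 339)

Now moving to above the offcut.

```bash
R='0.714 -0.953 -0.13 0 0 -0.1333'
python3 -m jog '0.714 -0.953 -0.13 0 0 -0.1333;0.714 -0.953 -0.13 0 0 -0.1333;0.714 -0.953 -0.13 0 0 -0.1333;0.714 -0.953 -0.13 0 0 -0.1333;0.714 -0.953 -0.13 0 0 -0.1333;0.714 -0.953 -0.13 0 0 -0.1333;0.714 -0.953 -0.13 0 0 -0.1333;0.714 -0.953 -0.13 0 0 -0.1333' 85
```

```text
time_s: 0.9
eef_pos: [302.4, 414.1, 205.3]
tcp_rot: [-0.0, 0.332, 0.943, 0.0]
force: [-1.1, 0.1, -0.4]
finger_gap: 0.994
finger_force: 0.0
```

```bash
python3 -m jog '0.714 -0.953 -0.13 0 0 -0.1333;0.714 -0.953 -0.13 0 0 -0.1333;0.714 -0.953 -0.13 0 0 -0.1333;0.714 -0.953 -0.13 0 0 -0.1333;0.714 -0.953 -0.13 0 0 -0.1333;0.714 -0.953 -0.13 0 0 -0.1333;0.714 -0.953 -0.13 0 0 -0.1333' 85
python3 -m jog '0.714 -0.953 -0.13 0 0 -0.1333;0.714 -0.953 -0.13 0 0 -0.1333;0.714 -0.953 -0.13 0 0 -0.1333;0.714 -0.953 -0.13 0 0 -0.1333;0.714 -0.953 -0.13 0 0 -0.1333;0.714 -0.953 -0.13 0 0 -0.1333;0.714 -0.953 -0.13 0 0 -0.1333;0.714 -0.953 -0.13 0 0 -0.1333;0.714 -0.953 -0.13 0 0 -0.1333' 85
```

```text
time_s: 1.6
eef_pos: [445.7, 223.6, 179.3]
tcp_rot: [-0.0, 0.521, 0.853, 0.0]
force: [-0.7, 0.4, -0.5]
finger_gap: 0.994
finger_force: 0.0
time_s: 2.5
eef_pos: [587.5, 34.4, 153.5]
tcp_rot: [-0.0, 0.686, 0.727, 0.0]
force: [0.3, -0.3, -0.5]
finger_gap: 0.999
finger_force: 0.0
```

```bash
python3 -m jog '0 0 -0.15 0 0 0;0 0 -0.3 0 0 0;0 0 -0.35 0 0 0;0 0 -0.395 0 0 0;0 0 -0.395 0 0 0;0 0 -0.395 0 0 0'
python3 -m jog '0 0 0 0 0 0;0 0 0 0 0 0;0 0 0 0 0 0;0 0 0 0 0 0;0 0 0 0 0 0;0 0 0 0 0 0;0 0 0 0 0 0' 30
```

```text
time_s: 3.1
eef_pos: [589.2, 32.6, 75.4]
tcp_rot: [0.001, 0.687, 0.727, 0.001]
force: [0.8, 0.1, -0.2]
finger_gap: 0.995
finger_force: 0.0
time_s: 3.8
eef_pos: [589.3, 32.3, 75.6]
tcp_rot: [0.001, 0.687, 0.726, 0.001]
force: [0.5, -0.5, 6.0]
finger_gap: 0.57
finger_force: 65.0
```

```bash
python3 -m jog '0 0 0.1 0 0 0;0 0 0.25 0 0 0;0 0 0.4 0 0 0;0 -0.1 0.45 0 0 0;-0.05 -0.3 0.45 0 0 -0.02;-0.1 -0.5 0.45 0 0 -0.04;-0.15 -0.7 0.45 0 0 -0.06;-0.2 -0.85 0.45 0 0 -0.077;-0.2 -0.85 0.45 0 0 -0.077'
python3 -m jog '-0.09 -0.2 0 0 0 0;-0.18 -0.4 0 0 0 0;-0.18 -0.6 0 0 0 0;-0.18 -0.837 0 0 0 0;-0.18 -0.837 0 0 0 0;-0.18 -0.837 0 0 0 0;-0.18 -0.837 0 0 0 0;-0.18 -0.837 0 0 0 0'
python3 - <<'E'
from m import *
p,d=robot.read_camera("scene");cv2.imwrite("pics/s2.png",p)
E
```

```text
time_s: 4.7
eef_pos: [546.1, -140.8, 162.8]
tcp_rot: [-0.001, 0.772, 0.636, -0.002]
force: [-0.9, 0.5, -5.1]
finger_gap: 0.576
finger_force: 64.0
time_s: 5.5
eef_pos: [512.0, -303.3, 163.6]
tcp_rot: [-0.001, 0.769, 0.639, -0.0]
force: [-0.3, 0.7, -4.1]
finger_gap: 0.574
finger_force: 64.2
```

View pics/s2.png

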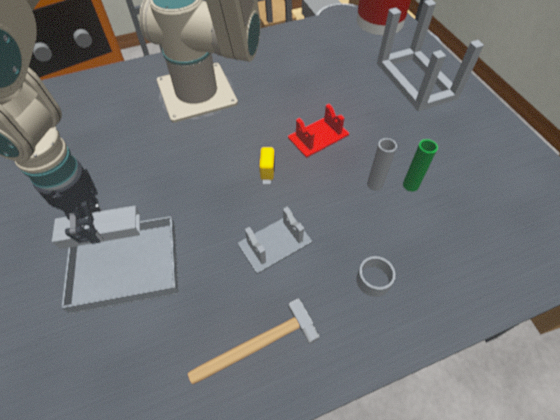

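The offcut is level in the gripper at (95,222), above the tray (the tray is at about (120,262)). The cradle at (275,240) is free. Lowering now.

```bash
python3 -m jog '0 0 -0.15 0 0 0;0 0 -0.3 0 0 0;0 0 -0.45 0 0 0;0 0 -0.6 0 0 0;0 0 -0.68 0 0 0;0 0 -0.72 0 0 0;0 0 -0.74 0 0 0;0 0 -0.75 0 0 0;0 0 -0.757 0 0 0;0 0 -0.757 0 0 0'
```

```text
time_s: 6.55
eef_pos: [513.1, -305.5, 13.9]
tcp_rot: [0.001, 0.77, 0.638, 0.0]
force: [-0.6, -0.4, -4.2]
finger_gap: 0.573
finger_force: 63.9
```

```bash
python3 -m jog '0 0 -0.008 0 0 0;0 0 -0.016 0 0 0;0 0 -0.018 0 0 0;0 0 -0.018 0 0 0'
```

```text
time_s: 6.95
eef_pos: [512.5, -305.2, 9.6]
tcp_rot: [0.0, 0.77, 0.638, 0.0]
force: [-1.2, 0.0, -2.0]
finger_gap: 0.572
finger_force: 64.5
```

```bash
python3 -m jog '0 0 0 0 0 0;0 0 0 0 0 0;0 0 0 0 0 0;0 0 0 0 0 0' 75
python3 -m jog '0 0 0.1 0 0 0;0 0 0.3 0 0 0;0 0 0.5 0 0 0;0 0 0.75 0 0 0;0 0 1 0 0 0;0 0 1 0 0 0;0 0 1 0 0 0'
cat > m2.py <<'E'
from m import *
for n in("top","scene"):
    p,d=robot.read_camera(n);cv2.imwrite(f"pics/{n}3.png",p);P=cloud(n,d);X,Y,Z=np.moveaxis(P,-1,0)
    ok=d>0;sat=cv2.cvtColor(p,cv2.COLOR_BGR2HSV)[...,1];gray=p.mean(-1);print(n)
    def rep(name,x0,x1,y0,y1,z0,z1,s=90):
        m=ok&(X>x0)&(X<x1)&(Y>y0)&(Y<y1)&(Z>z0)&(Z<z1)&(sat<s)
        if m.sum()<5: print(name,m.sum());return
        q=P[m];print(name,m.sum(),*rect(q[:,:2]),"zmed",np.round(np.median(q[:,2]),1),"mean",q[:,:2].mean(0).round(1))
    rep("cradle all",510,670,-70,140,5.5,80)
    rep("rest+",510,670,30,140,50,80)
    rep("rest-",510,670,-70,30,50,80)
    rep("tube ring",480,560,290,385,135,160)
    rep("offcut",420,600,-420,-200,27,45)
    # circle of tube top: colour/height contour projected onto z=150
    K,R,t=cal(n);C=-R.T@t
    m=(ok&(X>470)&(X<570)&(Y>290)&(Y<382)&(Z>135)&(sat<110)).astype(np.uint8)
    c=max(cv2.findContours(m,0,2)[0],key=cv2.contourArea).reshape(-1,2).astype(float)
    r=np.c_[(c[:,0]-K[0,2])/K[0,0],(c[:,1]-K[1,2])/K[1,1],np.ones(len(c))]@R
    g=C+r*((150-C[2])/r[:,2])[:,None]
    print("circle z150",np.round(cv2.minEnclosingCircle(g[:,:2].astype(np.float32))[0],1),cv2.minEnclosingCircle(g[:,:2].astype(np.float32))[1],rect(g[:,:2]))
E
python3 m2.py
```

```text
time_s: 7.35
eef_pos: [512.7, -305.3, 9.7]
tcp_rot: [0.0, 0.77, 0.638, 0.0]
force: [1.1, -0.2, -0.1]
finger_gap: 0.877
finger_force: 0.0
time_s: 8.05
eef_pos: [513.5, -305.9, 211.6]
tcp_rot: [0.002, 0.77, 0.638, 0.001]
force: [0.2, 1.0, -2.2]
finger_gap: 0.879
finger_force: 0.0
top
cradle all 1977 [589.7  35. ] [209.3 159.6] 89.8 zmed 11.8 mean [584.5  31.1]
rest+ 108 [575.9  78.6] [67.6 11.8] 10.7 zmed 68.7 mean [575.4  78.4]
rest- 115 [593.9 -19.6] [67.4 12.2] 10.4 zmed 68.5 mean [593.7 -19.4]
tube ring 95 [520.5 332.7] [39.3 40.9] 1.9 zmed 149.6 mean [520.8 333.1]
offcut 908 [ 513.5 -297.4] [214.  180.7] 79.2 zmed 36.6 mean [ 515.6 -291.1]
circle z150 [520.4 332.7] 22.28106117248535 (array([520.7, 332. ]), array([39. , 41.7]), 1.3)
scene
cradle all 2375 [587.5  30.8] [ 91. 151.] 10.6 zmed 10.7 mean [592.9  27.1]
rest+ 210 [578.7  79.6] [69.7 13. ] 10.6 zmed 64.1 mean [580.1  78.6]
rest- 210 [596.4 -18.6] [69.7 12.7] 10.2 zmed 64.4 mean [598.4 -19.1]
tube ring 204 [522.7 334.8] [41.8 41.9] 2.3 zmed 145.0 mean [523.3 334.5]
offcut 2185 [ 510.1 -310. ] [219.8 179.8] 89.9 zmed 34.0 mean [ 510.  -313.9]
circle z150 [528.  331.9] 26.86802864074707 (array([526.6, 331.1]), array([41. , 52.8]), 42.7)
```

The offcut is released in the tray. Refined positions: cradle at about (586, 30) with yaw 10.4°, tube at about (521.6, 333.7). Next is the approach to the tube with a tilted tool heading 33°.

```bash
python3 -m jog '-0.095 0.993 0 0 0 0.2478;-0.095 0.993 0 0 0 0.2478;-0.095 0.993 0 0 0 0.2478;-0.095 0.993 0 0 0 0.2478;-0.095 0.993 0 0 0 0.2478;-0.095 0.993 0 0 0 0.2478;-0.095 0.993 0 0 0 0.2478;-0.095 0.993 0 0 0 0.2478' 75
python3 -m jog '-0.095 0.993 0 0 0 0.2478;-0.095 0.993 0 0 0 0.2478;-0.095 0.993 0 0 0 0.2478;-0.095 0.993 0 0 0 0.2478;-0.095 0.993 0 0 0 0.2478;-0.095 0.993 0 0 0 0.2478;-0.095 0.993 0 0 0 0.2478;-0.095 0.993 0 0 0 0.2478'
python3 -m jog '-0.095 0.993 0 0 0 0.2478;-0.095 0.993 0 0 0 0.2478;-0.095 0.993 0 0 0 0.2478;-0.095 0.993 0 0 0 0.2478;-0.095 0.993 0 0 0 0.2478;-0.095 0.993 0 0 0 0.2478;-0.095 0.993 0 0 0 0.2478;-0.095 0.993 0 0 0 0.2478;-0.095 0.993 0 0 0 0.2478'
```

```text
time_s: 8.95
eef_pos: [493.1, -107.1, 208.4]
tcp_rot: [-0.001, 0.472, 0.882, -0.0]
force: [-0.4, -0.3, -0.5]
finger_gap: 0.876
finger_force: 0.0
time_s: 9.75
eef_pos: [474.7, 90.9, 209.2]
tcp_rot: [-0.0, 0.102, 0.995, -0.0]
force: [-0.1, 0.2, 0.2]
finger_gap: 0.873
finger_force: 0.0
time_s: 10.65
eef_pos: [455.8, 289.6, 209.3]
tcp_rot: [-0.0, -0.283, 0.959, -0.0]
force: [0.5, -0.9, -0.1]
finger_gap: 0.878
finger_force: 0.0
```

```bash
python3 -m jog '0 0 0 0.197 -0.303 0;0 0 0 0.197 -0.303 0;0 0 0 0.197 -0.303 0;0 0 0 0.197 -0.303 0;0 0 0 0.197 -0.303 0;0 0 0 0.197 -0.303 0;0 0 0 0.197 -0.303 0;0 0 0 0.197 -0.303 0;0 0 0 0.197 -0.303 0;0 0 0 0.197 -0.303 0' 70
python3 - <<'E'
from h import *
from scipy.spatial.transform import Rotation as Ro
s=robot.state();print(s["joints"].round(3),Ro.from_quat(s["tcp_rot"],scalar_first=True).as_matrix().round(3))
E
```

```text
time_s: 11.65
eef_pos: [476.9, 302.4, 228.9]
tcp_rot: [0.5, -0.243, 0.818, 0.149]
force: [0.3, 0.4, -0.3]
finger_gap: 0.819
finger_force: 0.0
[ 0.341 -0.245 -1.076 -0.347  0.21  -0.109] [[-0.382 -0.546  0.746]
 [-0.248  0.838  0.487]
 [-0.89   0.    -0.455]]
```

```bash
python3 -m jog '0.03 0.02 -0.15 0 0 0;0.06 0.04 -0.3 0 0 0;0.06 0.04 -0.3 0 0 0;0.06 0.04 -0.3 0 0 0;0.06 0.04 -0.3 0 0 0' 70
cat > s.py <<'E'
from h import *
from scipy.spatial.transform import Rotation as Ro
s=robot.state();M=Ro.from_quat(s["tcp_rot"],scalar_first=True).as_matrix()
print(s["joints"].round(3),s["eef_pos"].round(1),"y",M[:,1].round(3),"z",M[:,2].round(3))
E
python3 s.py
```

```text
time_s: 12.15
eef_pos: [502.0, 318.7, 179.4]
tcp_rot: [0.496, -0.245, 0.82, 0.148]
force: [0.2, -0.2, 0.2]
finger_gap: 0.82
finger_force: 0.0
[ 0.362 -0.039 -1.076 -0.545  0.193 -0.103] [502.  318.7 179.4] y [-0.548  0.836 -0.   ] z [ 0.741  0.485 -0.464]
```

```bash
python3 -m jog '0.1 0.065 0 0 0 0;0.183 0.131 0 0 0 0;0.183 0.131 0 0 0 0;0.183 0.131 0 0 0 0;0.183 0.131 0 0 0 0' 75
python3 s.py
```

```text
time_s: 12.65
eef_pos: [537.9, 344.6, 178.9]
tcp_rot: [0.496, -0.245, 0.82, 0.148]
force: [0.3, 0.8, 0.3]
finger_gap: 0.881
finger_force: 0.0
[ 0.393  0.044 -0.995 -0.548  0.166 -0.088] [537.9 344.6 178.9] y [-0.548  0.836 -0.   ] z [ 0.741  0.485 -0.465]
```

```bash
python3 -m jog '0 0 -0.1 0 0 0;0 0 -0.15 0 0 0;0 0 -0.15 0 0 0;0 0 -0.15 0 0 0'
python3 - <<'E'
from h import *
a=robot.read_camera("top")[0][130:330,100:300];b=robot.read_camera("scene")[0][80:280,280:480]
cv2.imwrite("pics/c4.png",cv2.resize(np.hstack([a,b]),None,fx=2,fy=2,interpolation=cv2.INTER_CUBIC))
E
```

```text
time_s: 13.05
eef_pos: [538.4, 344.7, 148.4]
tcp_rot: [0.496, -0.245, 0.82, 0.148]
force: [-0.2, -0.5, 1.6]
finger_gap: 0.876
finger_force: 0.0
```

View pics/c4.png

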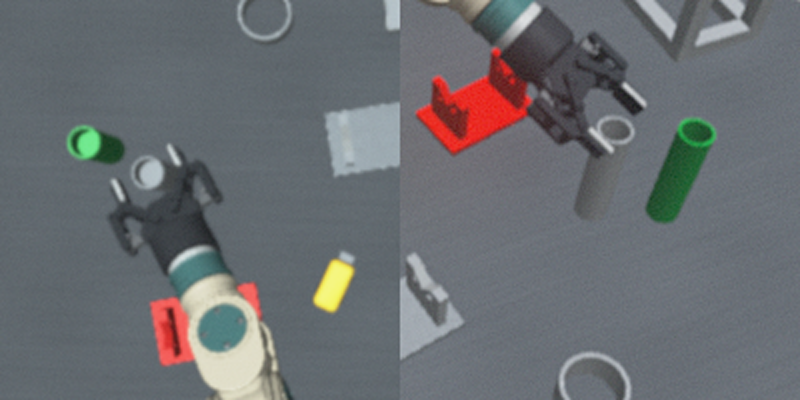

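In both views the grey tube's ring, at (148,172) on the left and (615,128) on the right, sits centred between the open pads. The green tube is clear of the fingers. Descending and gripping.

```bash
python3 -m jog '0 0 -0.1 0 0 0;0 0 -0.2 0 0 0;0 0 -0.26 0 0 0;0 0 -0.305 0 0 0;0 0 -0.305 0 0 0;0 0 -0.305 0 0 0'
python3 -m jog '0 0 0 0 0 0;0 0 0 0 0 0;0 0 0 0 0 0;0 0 0 0 0 0;0 0 0 0 0 0;0 0 0 0 0 0;0 0 0 0 0 0;0 0 0 0 0 0' 20
python3 s.py
```

```text
time_s: 13.75
eef_pos: [539.5, 345.3, 88.4]
tcp_rot: [0.496, -0.245, 0.82, 0.148]
force: [0.4, 0.3, 0.1]
finger_gap: 0.875
finger_force: 0.0
time_s: 14.55
eef_pos: [539.6, 345.8, 89.0]
tcp_rot: [0.497, -0.245, 0.819, 0.149]
force: [-3.3, 0.1, 6.4]
finger_gap: 0.479
finger_force: 60.0
[ 0.393  0.326 -1.046 -0.885  0.167 -0.088] [539.6 345.8  89. ] y [-0.549  0.836 -0.   ] z [ 0.741  0.487 -0.462]
```

```bash
python3 -m jog '0 0 0.05 0 0 0;0 0 0.15 0 0 0;0 0 0.35 0 0 0;0 0 0.55 0 0 0;0 0 0.7 0 0 0;0 0 0.7 0 0 0;0 0 0.7 0 0 0'
python3 - <<'E'
from h import *
from scipy.spatial.transform import Rotation as Ro
M=Ro.from_quat([.497,-.245,.819,.149],scalar_first=True)
p=M.inv().apply(np.array([521.6,333.7,75])-[539.6,345.8,89.0]);print("p",p.round(1))
t=M.as_matrix()[:,1];t[2]=0;t/=np.linalg.norm(t)
h=np.degrees(np.arctan2(-t[0],t[1]));print("head",h)
Rp=Ro.from_rotvec(t*np.pi/2);Rf=Ro.from_euler('z',100.4-h,degrees=True)*Rp*M
seat=np.array([586.2,30,81]);print("TCPf",(seat-Rf.apply(p)).round(1))
print("pitch half", (t/4).round(4),"yaw",(100.4-h)/180,"tubeaxis",Rf.apply(M.inv().apply([0,0,1])).round(3))
s=robot.state();print(s["eef_pos"].round(1),s["joints"].round(3))
E
```

```text
time_s: 15.25
eef_pos: [538.0, 344.3, 225.7]
tcp_rot: [0.494, -0.245, 0.821, 0.147]
force: [-0.6, -0.6, -4.8]
finger_gap: 0.479
finger_force: 61.3
p [ 22.4  -0.2 -12.8]
head 33.327113382133305
TCPf [583.5  43.7  59.3]
pitch half [-0.1374  0.2089  0.    ] yaw 0.3726271478770372 tubeaxis [-0.181  0.984  0.   ]
[538.  344.3 225.7] [ 0.393 -0.074 -0.946 -0.379  0.165 -0.088]
```

```bash
python3 -m jog '0 0 0.1 -0.1374 0.2089 0;0 0 0.1 -0.1374 0.2089 0;0 0 0.1 -0.1374 0.2089 0;0 0 0.1 -0.1374 0.2089 0;0 0 0.1 -0.1374 0.2089 0;0 0 0.1 -0.1374 0.2089 0;0 0 0.1 -0.1374 0.2089 0;0 0 0.1 -0.1374 0.2089 0'
python3 s.py
python3 -m jog '0 -0.2 0 -0.1374 0.2089 0;0 -0.2 0 -0.1374 0.2089 0;0 -0.2 0 -0.1374 0.2089 0;0 -0.2 0 -0.1374 0.2089 0;0 -0.2 0 -0.1374 0.2089 0;0 -0.2 0 -0.1374 0.2089 0;0 -0.2 0 -0.1374 0.2089 0;0 -0.2 0 -0.1374 0.2089 0'
python3 s.py
```

```text
time_s: 16.05
eef_pos: [538.9, 345.0, 243.1]
tcp_rot: [0.142, -0.283, 0.948, 0.042]
force: [0.8, -0.5, -3.8]
finger_gap: 0.475
finger_force: 61.2
[ 0.451  0.102 -0.25   0.923  0.037 -0.124] [538.9 345.  243.1] y [-0.549  0.836 -0.001] z [ 0.246  0.16  -0.956]
time_s: 16.85
eef_pos: [538.2, 304.7, 246.0]
tcp_rot: [-0.229, -0.278, 0.93, -0.069]
force: [0.2, 0.5, -1.9]
finger_gap: 0.477
finger_force: 61.7
[ 0.442  0.612  0.411  1.849 -0.066 -0.124] [538.2 304.7 246. ] y [-0.55   0.835 -0.001] z [-0.388 -0.256 -0.885]
```

```bash
python3 -m jog '0.113 -0.65 -0.1 0 0 0.1863;0.113 -0.65 -0.1 0 0 0.1863;0.113 -0.65 -0.1 0 0 0.1863;0.113 -0.65 -0.1 0 0 0.1863;0.113 -0.65 -0.1 0 0 0.1863;0.113 -0.65 -0.1 0 0 0.1863;0.113 -0.65 -0.1 0 0 0.1863'
python3 -m jog '0.113 -0.655 -0.1 0 0 0.1863;0.113 -0.655 -0.1 0 0 0.1863;0.113 -0.655 -0.1 0 0 0.1863;0.113 -0.655 -0.1 0 0 0.1863;0.113 -0.655 -0.1 0 0 0.1863;0.113 -0.655 -0.1 0 0 0.1863;0.113 -0.655 -0.1 0 0 0.1863;0.113 -0.655 -0.1 0 0 0.1863'
python3 s.py
```

```text
time_s: 17.55
eef_pos: [561.7, 175.5, 228.5]
tcp_rot: [-0.198, -0.534, 0.811, -0.132]
force: [0.4, 0.6, -3.5]
finger_gap: 0.477
finger_force: 61.8
time_s: 18.35
eef_pos: [585.4, 45.1, 207.7]
tcp_rot: [0.152, 0.746, -0.622, 0.184]
force: [0.7, -0.4, -3.6]
finger_gap: 0.474
finger_force: 62.2
[ 0.198  0.248 -0.187  1.142 -0.483 -1.553] [585.4  45.1 207.7] y [-0.984 -0.18  -0.002] z [ 0.086 -0.456 -0.886]
```

```bash
python3 -m jog '0 0 -0.15 0 0 0;0 0 -0.3 0 0 0;0 0 -0.45 0 0 0;0 0 -0.5 0 0 0;0 0 -0.5 0 0 0;0 0 -0.5 0 0 0'
cat > m3.py <<'E'
from m import *
import sys
tag=sys.argv[1];z0=float(sys.argv[2]);ims=[]
for n in("top","scene"):
    p,d=robot.read_camera(n);P=cloud(n,d);X,Y,Z=np.moveaxis(P,-1,0);hsv=cv2.cvtColor(p,cv2.COLOR_BGR2HSV)
    c=p[130:270,220:360] if n=="top" else p[160:300,205:345]
    ims.append(cv2.resize(c,(400,400),interpolation=cv2.INTER_CUBIC))
    g=p.max(-1)
    m=((d>0)&(X>520)&(X<650)&(Y>-80)&(Y<140)&(Z>z0-15)&(Z<z0+25)&(hsv[...,1]<70)&(g>95)).astype(np.uint8)
    m=cv2.morphologyEx(m,cv2.MORPH_OPEN,np.ones((3,3)))
    q=P[m>0];print(n,len(q),rect(q[:,:2]),"z",np.percentile(q[:,2],[5,50,95]).round(1))
    for sgn in(1,-1):
        u=np.array([-.18,.984]);s=(q[:,:2]-[586.2,30])@u;w=(q[:,:2]-[586.2,30])@[.984,.18]
        e=q[(sgn*s>35)];ew=w[sgn*s>35]
        print(" end",sgn,len(e),"s max",(np.percentile(sgn*s,99.5)*sgn).round(1),"side range",np.percentile(ew,[1,50,99]).round(1) if len(ew) else None, "ztop",np.percentile(e[:,2],97).round(1) if len(e) else None)
cv2.imwrite(f"pics/{tag}.png",np.hstack(ims))
E
python3 m3.py t1 127; python3 s.py
```

```text
time_s: 18.95
eef_pos: [585.6, 44.5, 108.7]
tcp_rot: [0.152, 0.746, -0.622, 0.185]
force: [0.4, -0.2, -2.5]
finger_gap: 0.474
finger_force: 62.1
top 413 (array([590.7,  11.3]), array([ 54.6, 112.4]), 10.8) z [133.8 144.6 150.9]
 end 1 3 s max 36.2 side range [11.7 14.2 16.8] ztop 144.7
 end -1 164 s max -75.3 side range [-21.1  -7.   19.4] ztop 151.3
scene 1118 (array([588.8,  16.1]), array([ 60.8, 121. ]), 10.2) z [126.6 146.  150.8]
 end 1 33 s max 42.1 side range [-16.9  -4.3  11.8] ztop 150.7
 end -1 424 s max -74.6 side range [-15.6  11.4  23.4] ztop 151.2
[ 0.197  0.335 -0.296  0.942 -0.483 -1.554] [586.2  44.5 109.7] y [-0.983 -0.181 -0.005] z [ 0.089 -0.456 -0.885]
```

View pics/t1.png

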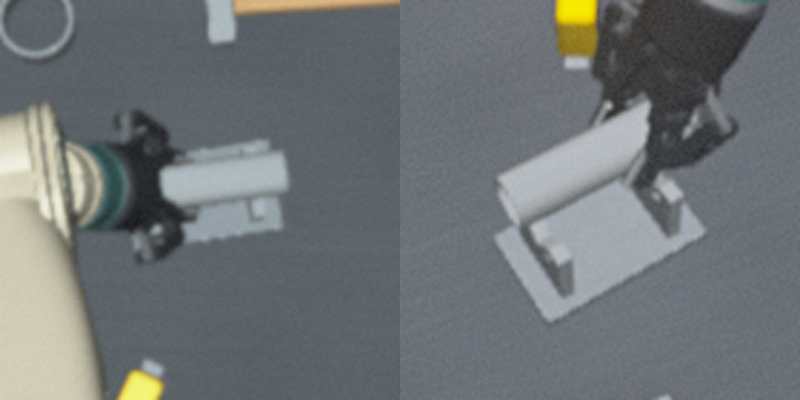

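The tube hangs level over the grey cradle, aligned with the trough (left view about (225,180), right view about (575,165)). Its free end is at s = -75 mm, so it is centred, and it is about 0.5 mm off sideways. Lowering gently.

```bash
python3 -m jog '0 0 -0.05 0 0 0;0 0 -0.1 0 0 0;0 0 -0.13 0 0 0;0 0 -0.16 0 0 0;0 0 -0.18 0 0 0;0 0 -0.2 0 0 0;0 0 -0.21 0 0 0;0 0 -0.22 0 0 0;0 0 -0.22 0 0 0;0 0 -0.22 0 0 0'
python3 -m jog '0 0 -0.004 0 0 0;0 0 -0.008 0 0 0;0 0 -0.008 0 0 0'
```

```text
time_s: 20.05
eef_pos: [584.5, 44.2, 63.8]
tcp_rot: [0.152, 0.746, -0.622, 0.184]
force: [0.7, -0.6, -3.9]
finger_gap: 0.479
finger_force: 62.1
time_s: 20.35
eef_pos: [584.2, 44.1, 62.0]
tcp_rot: [0.153, 0.746, -0.622, 0.184]
force: [0.2, 0.4, -3.6]
finger_gap: 0.478
finger_force: 62.1
```

```bash
python3 -m jog '0 0 -0.004 0 0 0;0 0 -0.008 0 0 0;0 0 -0.008 0 0 0;0 0 -0.008 0 0 0'
python3 -m jog '0 0 -0.004 0 0 0;0 0 -0.006 0 0 0;0 0 -0.006 0 0 0;0 0 -0.006 0 0 0'
```

```text
time_s: 20.75
eef_pos: [584.5, 44.0, 61.5]
tcp_rot: [0.153, 0.746, -0.621, 0.185]
force: [-2.5, 0.5, 6.3]
finger_gap: 0.473
finger_force: 63.0
time_s: 21.15
eef_pos: [584.5, 43.9, 61.4]
tcp_rot: [0.153, 0.746, -0.621, 0.185]
force: [-7.1, 1.9, 11.6]
finger_gap: 0.48
finger_force: 63.8
```

Contact: the +x flank of the V is pushing the tube towards -x. I'll yield about 1.4 mm that way, then settle it.

```bash
python3 -m jog '-0.004 -0.001 0 0 0 0;-0.007 -0.001 0 0 0 0;-0.007 -0.001 0 0 0 0;-0.007 -0.001 -0.004 0 0 0;-0.007 -0.001 -0.004 0 0 0'
python3 m3.py t2 81
```

```text
time_s: 21.65
eef_pos: [584.5, 43.9, 61.4]
tcp_rot: [0.152, 0.746, -0.621, 0.186]
force: [-5.1, 0.9, 12.0]
finger_gap: 0.472
finger_force: 63.9
top 488 (array([587.9,   5.7]), array([ 65.4, 103.1]), 11.1) z [ 72.4  97.8 104.4]
 end 1 0 s max 26.4 side range None ztop None
 end -1 204 s max -75.4 side range [-33.9  -8.1  29.3] ztop 104.3
scene 1107 (array([589.1,  21.1]), array([ 68.5, 132. ]), 9.9) z [ 71.4  97.7 102.7]
 end 1 44 s max 49.6 side range [-31.7  -8.2   8.6] ztop 103.6
 end -1 433 s max -74.9 side range [-30.4  11.2  34.4] ztop 102.6
```

View pics/t2.png

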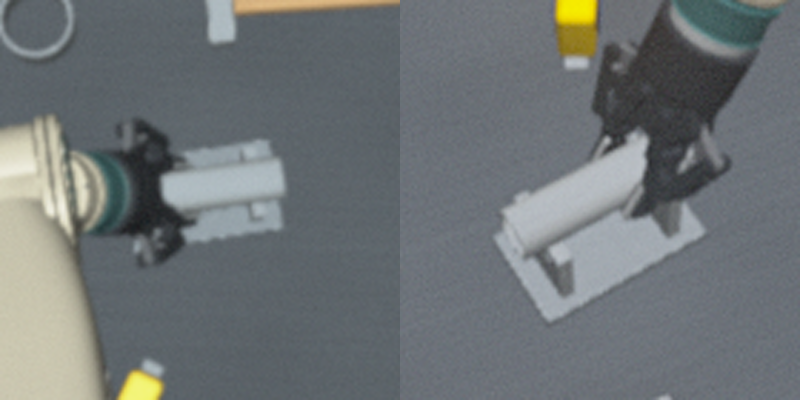

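The tube is down in both rests. Its top is at z ≈ 103, so the axis is at about 82, and the free end is at s = -75. Releasing and backing out along the tool axis.

```bash
python3 -m jog '0 0 0 0 0 0;0 0 0 0 0 0;0 0 0 0 0 0;0 0 0 0 0 0;0 0 0 0 0 0' 75
python3 -m jog '-0.01 0.046 0.089 0 0 0;-0.03 0.137 0.266 0 0 0;-0.05 0.228 0.443 0 0 0;-0.07 0.35 0.65 0 0 0;-0.08 0.55 0.8 0 0 0;-0.1 0.8 0.85 0 0 0;-0.1 0.8 0.85 0 0 0;-0.1 0.8 0.85 0 0 0;-0.1 0.8 0.85 0 0 0'
python3 -m jog '-0.6 0.8 0.2 0 0 0;-0.6 0.8 0.2 0 0 0;-0.6 0.8 0.2 0 0 0;-0.6 0.8 0.2 0 0 0;-0.6 0.8 0.2 0 0 0;-0.6 0.8 0.2 0 0 0;-0.6 0.8 0.2 0 0 0'
python3 m3.py t3 81
python3 - <<'E'
from m import *
for n in("top","scene"):
    p,d=robot.read_camera(n);P=cloud(n,d);X,Y,Z=np.moveaxis(P,-1,0)
    m=(d>0)&(X>520)&(X<650)&(Y>-80)&(Y<140)&(Z>84)&(Z<115);q=P[m];print(n,"tube",rect(q[:,:2]),np.percentile(q[:,2],[50,97]).round(1))
    u=np.array([.184,.983]);r=P[...,:2]-[512.6,-305];m=(d>0)&(abs(r@u)<105)&(abs(r@[.983,-.184])<80)&(Z>22)&(Z<60);q=P[m];print("offcut",rect(q[:,:2]),np.median(q[:,2]).round(1))
E
```

```text
time_s: 22.25
eef_pos: [582.8, 43.8, 58.1]
tcp_rot: [0.153, 0.746, -0.622, 0.184]
force: [0.2, -0.1, -0.2]
finger_gap: 0.874
finger_force: 0.0
time_s: 23.15
eef_pos: [562.3, 203.0, 227.4]
tcp_rot: [0.154, 0.746, -0.621, 0.184]
force: [-0.2, -0.8, 0.0]
finger_gap: 0.877
finger_force: 0.0
time_s: 23.85
eef_pos: [443.4, 362.2, 267.6]
tcp_rot: [0.154, 0.745, -0.622, 0.184]
force: [-0.2, -0.4, 0.2]
finger_gap: 0.876
finger_force: 0.0
top 738 (array([585.7,  29.4]), array([ 67.2, 149.1]), 9.3) z [ 72.8  98.6 104.7]
 end 1 207 s max 73.2 side range [-32.6  -5.7  31.6] ztop 105.2
 end -1 198 s max -73.5 side range [-33.9  -8.9  31.1] ztop 104.7
scene 1396 (array([587.2,  30.7]), array([ 69.6, 150.6]), 11.3) z [ 70.4  97.2 102.4]
 end 1 374 s max 74.5 side range [-31.4  12.1  33.4] ztop 102.8
 end -1 419 s max -74.4 side range [-30.5  11.   33.8] ztop 103.0
top tube (array([584.7,  29.1]), array([ 41.3, 150. ]), 10.5) [100. 108.]
offcut (array([ 511.6, -305.9]), array([151.2,  50.7]), 79.3) 36.5
scene tube (array([589.1,  31.3]), array([ 40.9, 151. ]), 10.1) [ 98.3 103.1]
offcut (array([ 513.7, -304.8]), array([151.6,  52.9]), 79.7) 33.7
```

View pics/t3.png

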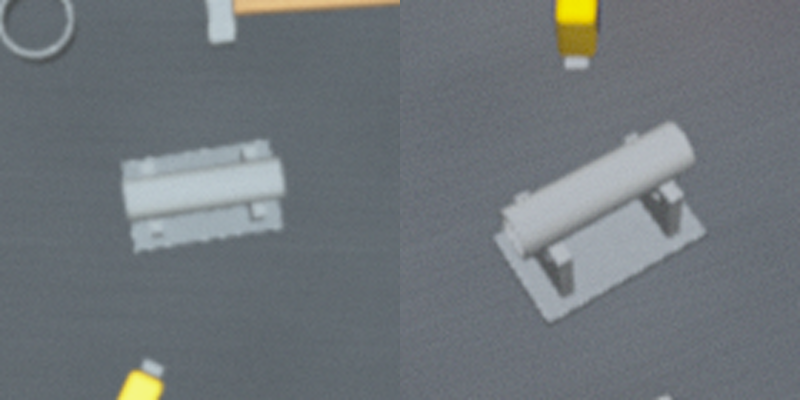

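The tube lies in both rests, centred and aligned with the trough at 10.3° (left view (205,187), right view (605,190)). The offcut is flat in the tray, and the robot is clear of everything.

```bash
python3 -c "
from station import robot
print(robot.close_job())"
```

```text
the job is handed in; nothing more can be done
None
```

The job is handed in: the last camera check showed the offcut flat and released in the tray and the tube centred in both V rests, with no contact with the hammer, tape or collar seen; the hand-in returned no verdict.

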